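# Clamp a neck blank in the luthier's screw press

## Task

First slide the wooden neck blank off the raised infeed board, over the small step down and between the press's guide rails, nose first, until it touches the end stop and lies flat on the press bed: keep it low and level, do not pick it up. Then swing the folded crank handle on the press's handwheel fully upright until it latches (folded, it locks the wheel), and wind the wheel clockwise (seen from above) to its stop so that the pad clamps the blank. Let go, and do not disturb the other things on the bench.

Things in the scene. Friction and masses are not known exactly. Their poses are not given: they have to be found in the camera images.
- press: Small bench screw press, fixed. Origin on the bench under the wheel's vertical axis, z up. The blank slides in along local -y; local -x is the robot's side. Plywood bed 104 mm wide (x), top z = 30, from y = -75 to +175. Posts at |x| 59 to 81, |y| < 25 carry a beam, underside z = 100, top z = 128. Handwheel above it: radius 66, rim z 151 to 165 mm.
- end_stop (a point): Foot of the steel end stop's face on the bed, mid-width (press y = -60 mm, z = 30). The stop crosses the bed and is 26 mm high. Axes as the press.
- rail_mouth (a point): Mid-width point on the bed at the mouth of the two guide rails (press y = +65, z = 30 mm). The rails, 18 mm high, stand 62 mm apart (inner faces) from y = -55 to +35; flared from there, opening to about 72 mm at the mouth. Axes as the press.
- lug_gap (a point): Midway between two fixed lugs on the press's -x side, 79 mm from the wheel axis, z = 186 mm. The lugs (15 mm wide, radius 70 to 88 from the axis, tops at z = 200) stand 0.55 rad to either side of it, outside the wheel rim; the folded handle's tail sits between them and so locks the wheel.
- infeed: Raised dark wooden infeed board, fixed beside the press at its local +y end: 250 mm long in y, top at z = 37 mm (7 mm above the press bed), x from -75 to +135 about its origin, which is on the bench surface midway along its length; same yaw as the press. The gap between its edge and the bed edge is 10 to 22 mm.
- blank: Loose flat wooden neck blank, 230 long (y) x 16 thick, about 0.14 kg. Origin: underside, midway along the length; z up; local -y is the nose (headstock) end. Shaft 44 wide from y = -30 to the tail at y = +115; paddle 56 wide from y = -103 to y = -30; nose tip 44 wide from y = -103 to y = -115. Starts on the infeed board, nose roughly to the press. Home: origin at press y = +55, z = 30 mm, yaw as the press.
- blank_tail (a point): Point on the blank's shaft 35 mm from its tail end, mid-width, mid-thickness (blank x 0, y +80, z 8 mm): a good place to pinch it across the 44 mm width; axes as the blank. With the blank home it is 135 mm from the wheel axis, clear of wheel and rails.
- pad: Sprung cork-faced clamp pad, 46 x 50 mm, under the beam on the wheel's axis. Origin: centre of its underside, at 34 mm above the bed when the wheel is at 0. It descends 3.5 mm per rad of wheel; it meets the blank at about 5.1 rad and then presses with 4 N rising 3.5 N per rad of wheel, about 15 N at the stop. The screw holds by itself.
- wheel (a joint): Handwheel angle, rad, about the vertical axis, growing clockwise seen from above (which lowers the pad). Starts within 0.25 of 0; stop at 8.2. At 0 the handle hinge lies on the press's local -x side of the axis; at angle w it is at direction (press yaw + pi - w). Friction 0.12 N m (2 N at the handle). Until the handle is above about 1.1 rad the lugs hold the wheel within about 0.4 of 0.
- handle (a joint): Fold angle of the crank handle on the wheel, rad: 0 = folded flat, pointing from the hinge across the wheel's centre; 1.57 = upright (pointing up). Starts between 0 and 0.4; the hinge is stiff (0.05 N m) and stays where left. Past 1.0 rad it pushes a spring catch aside (a few N at the grip), which snaps behind it near 1.48; then it cannot fold back below about 1.42 (it yields to 1.35 if pulled with 10 N). End of travel 1.60.
- pawl (a joint): Small spring catch in the wheel rim under the handle's hinge: 0 = out (at rest), up to 0.009 m pushed in by the handle's tail as it nears upright; back at 0 once it has snapped behind the upright handle.
- handle_hinge (a point): The handle's hinge, 60 mm from the wheel axis, 186 mm above the bench (21 mm above the wheel rim's top). Axes turn with the wheel: x points to the wheel's axis, y is the hinge line (horizontal, tangent to the wheel).
- handle_grip (a point): Point on the handle's centre line, 58 mm from the hinge: the middle of the round wooden sleeve, 20 mm diameter, 29 to 85 mm from the hinge. The sleeve spins freely about the handle's own line, so that a gscrewdriver need not turn with the wheel. Site x points along the handle from the hinge to its tip, y along the hinge line.
- wheel_center (a point): On the wheel's vertical axis, 165 mm above the bench; the hub's top is at 168 mm.
- glue: Bystander: white glue bottle, 48 dia x 150, upright beside the press. Origin: underside centre.
- varnish: Bystander: metal can, 60 dia x 75, upright on the robot's side of the bed. Origin: underside centre.
- sanding_block: Bystander: cork sanding block 34 x 85 x 28, lying on the infeed board beside the blank. Origin: underside centre.
- tape: Bystander: tape roll, 60 dia x 20, flat on the infeed board beside the blank. Origin: underside centre.
- screwdriver: Bystander: screwdriver, 200 long, lying on the bench on the robot's side of the infeed board.
- offcut: Bystander: wood offcut 50 x 85 x 22 on the bench beyond the press. Origin: underside centre.
- scraper: Bystander: dark wooden scraper handle 28 x 110 x 24 on the bench, on the robot's side of the press. Origin: underside centre.
There are look-alikes about, which are no part of the job. Of the things that look like the blank, the largest one is meant.

How it is judged:
By the outcome, as a careful person would: the job done as asked, in the order asked, and still so for the second after the job is handed in, with the robot touching nothing.
It also fails if it takes over 69 s, if anything falls off the work surface, if the arm or the gripper's body presses on something with over 40 N, if the wrist force passes 120 N, or if a joint passes its speed limit or range.

## Robot

A 6-joint arm with a two-finger parallel gripper is mounted at the origin on the work surface. World frame = base frame: x ahead of the robot, y to its left, z up, the work surface at z = 0. Lengths are in mm, angles in rad, forces in N, time in s.
With the tool pointing down it reaches from about 300 to 775 mm from the base axis. Payload 14.6 kg.
Tool frame: the origin (TCP) lies at the very end of the fingers, on their centre line; the grasp point (between the pads) lies 19 mm behind it; z points along the fingers, y is the line along which they close (so a half turn about z gives the same grasp; the last joint's range is limited). The gripper opens to 85 mm and grips with 20 to 120 N. Pads are 22 mm wide; open, the fingers measure 114 mm over their backs; the gripper's body (76 mm by 85 mm) begins 54 mm behind the grasp point. The pads swing forward as they close: fully open they stand 13 mm farther back than shut.
Start: joints at [1.046, 0.3, 1.521, -0, 1.321, -0.067], TCP at [243.083, 493.356, 231.281] pointing down, gripper open.
Joint ranges: [-3.03, 3.03], [-0.79, 2.21], [0.23, 2.52], [-1.04, 4.18], [0, 3.07], [-2.55, 2.55]. Speed limits (rad/s): [2.22, 2.22, 2.57, 3.14, 3.14, 3.14].

## Interface

Orientations are given as a 3x3 rotation matrix whose columns are the frame's x, y, z axes.
In Python, from rig import r, viewer gives the robot as it stands. The module is installed in compiled form; this text tells all that it offers.
- The arm moves only by the shell command python3 -m jog 'ROWS' [FORCE]. ROWS is JSON, a list of rows, each a list of 7 numbers: the gripper's target within -1 to 1 (shut at 1, half-way at 0, fully open at -1), then the shift along the tool's x, y, z in cm, then the turn, a rotation vector about the tool's x, y, z in rad. A call has 1 to 20 rows; each row shifts and turns the commanded pose from where the row before left it, along the tool's axes as they then stand; what a row does not reach is not made up. A row lasts 1/8 s, in which the tool goes at most 62.5 mm and 10.7 degrees, less where a joint would pass 70% of its speed; a pose out of reach is approached as far as the arm can. A call is refused whole if a number of a shift passes 6.25 or a number of a turn 0.188, either way. A call with a gripper value outside its range is refused whole. The fingers move at their own pace and stop on an object; FORCE is the grip in N (left out, the last holds). Time passes only in rows, so rows that do not move let the fingers close. It gives the time, the measured TCP pose, the force, the opening and the grip force at its end, in the units of the state.
- r.get_state(): the state, without advancing time (a new reading comes with each control period).
- viewer.get_image(name): name is "scene" or "top" or "wrist"; returns a dict with "pixels" (384x512x3 uint8, blue, green, red), "fov_y" (degrees; the focal length in pixels is half the picture's height over the tangent of half this angle, whatever the lens; pixels are square), "cx", "cy" (the principal point, pixels), "R" (3x3) and "t" (3): a world point X has camera coordinates R X + t; the wrist camera has in their place "T_tool_cam" (4x4, takes a point from camera to tool coordinates, whose origin is the TCP and whose axes are the flange's). Camera axes: x right, y down, z forward; pixel columns grow to the right and rows downward; lengths in mm; the calibration is good to about 2 mm. A picture is of the moment at which its call begins: read the wrist's pose just before it. There is no depth.
- r.finish_job(): hands the job in; it is judged then, once.
Trained networks look in a picture, given as the dict that the camera call returned (one of the last four; its "shot" number tells which), for a name from the list of things; names that differ only in an ending like _2 or _b are one class to them, and where a whole thing is asked for, a point or a joint stands for the part that bears it (a point fixed in the world has none). Each returns a list of dicts, best first, with "p" (0 to 1); they miss things now and then, are a little off and sometimes report something else, mostly with a low value. They report only what shows in the picture. A call takes as long as a camera call. They do not tell look-alikes from the thing itself.
- viewer.masks_of(thing, picture): "mask" (384x512 bool, what is visible of it) and "bbox" ([left, top, width, height] in pixels, round what is visible of it).
The state is a dict: "time_s": time; "joints": joint angles; "qd": joint speeds; "joint_torque": joint torques, N m; "tcp_pos": TCP position; "ee_rot": TCP orientation; "wrist_force": force on the tool from outside, world axes, zero at the start; "moment": the same for the moment, N m; "grip_width": opening from 0.0 (shut) to 1.0 (fully open); "grip_force": force on a finger pad.
Only numpy, scipy, OpenCV 4.12 (cv2) and the standard library are available. Lean on these libraries where they do the work, as an engineer would, in place of code of your own. Each camera call takes 0.05 s, during which the arm holds its last target. There are 200 camera calls.

## Working session

There is one attempt and no reset: what is moved stays moved. The work goes in short steps, Python scripts to look and compute and a shell command to move; the robot and the scene stay as the last step left them, time stands still between calls to the robot, and variables do not carry over. Pictures are saved under pics/ and viewed, at most 10 in all, crops included, and the job is handed in when it is done.

```bash
mkdir -p pics
cat > h.py <<'E'
import numpy as np, cv2
from rig import r, viewer
def cam(p):
    f=192/np.tan(np.radians(p["fov_y"])/2)
    return f
def ray(p,uv,z,R=None,t=None):
    f=cam(p);R=np.array(p["R"]);t=np.array(p["t"])
    d=R.T@np.array([(uv[0]-p["cx"])/f,(uv[1]-p["cy"])/f,1]);c=-R.T@t
    return c+d*(z-c[2])/d[2]
def proj(p,X):
    f=cam(p);c=np.array(p["R"])@np.array(X,float)+np.array(p["t"])
    return np.array([p["cx"]+f*c[0]/c[2],p["cy"]+f*c[1]/c[2]])
def wristcam(p,s):
    T=np.array(p["T_tool_cam"]);Rt=np.array(s["ee_rot"]);tp=np.array(s["tcp_pos"])
    Rwc=Rt@T[:3,:3];c=Rt@T[:3,3]+tp
    p["R"]=Rwc.T;p["t"]=-Rwc.T@c
    return p
E
python3 - <<'E'
from h import *
s=r.get_state();print({k:np.round(v,3).tolist() for k,v in s.items()})
ims=[]
for n in ["top","scene"]:
    p=viewer.get_image(n);f=cam(p);R=np.array(p["R"]);print(n,p["fov_y"],(-R.T@np.array(p["t"])).round(),R.round(2).tolist())
    for th in ["press","infeed","blank","wheel","handle","handle_grip","glue","varnish","sanding_block","tape","screwdriver","offcut","scraper"]:
        for m in viewer.masks_of(th,p)[:3]:
            M=m["mask"].astype(np.uint8);ys,xs=np.nonzero(M)
            if len(xs)<5: continue
            rc=cv2.minAreaRect(np.c_[xs,ys].astype(np.float32))
            z={"blank":45,"wheel":165,"infeed":37}.get(th,30)
            print(th,round(m["p"],2),m["bbox"],"rect",np.round(cv2.boxPoints(rc)).astype(int).tolist(), "c@z",z,ray(p,rc[0],z).round()[:2])
    cv2.imwrite(f"pics/{n}.png",np.array(p["pixels"]))
    np.savez(f"{n}.npz",R=p["R"],t=p["t"],fov_y=p["fov_y"],cx=p["cx"],cy=p["cy"])
E
```

```text
{'time_s': 0.0, 'joints': [1.046, 0.3, 1.522, 0.0, 1.321, -0.067], 'qd': [0.0, 0.0, 0.002, -0.001, -0.001, -0.002], 'joint_torque': [0.0, -54.349, -36.179, -0.0, 0.004, 0.0], 'tcp_pos': [242.969, 493.165, 230.714], 'ee_rot': [[-0.897, 0.442, -0.001], [0.442, 0.897, -0.001], [0.0, -0.001, -1.0]], 'wrist_force': [0.613, 0.33, 0.105], 'moment': [0.044, -0.012, 0.022], 'grip_force': 0.0, 'grip_width': 1.002}
top 44.61920120555343 [ 217.   37. 1396.] [[-0.03, -1.0, -0.02], [-0.98, 0.03, -0.2], [0.2, 0.01, -0.98]]
press 0.87 [281.2, 127.9, 92.1, 62.3] rect [[281, 128], [370, 128], [370, 192], [281, 192]] c@z 30 [ 572. -145.]
infeed 0.69 [192.4, 114.1, 82.4, 73.4] rect [[192, 187], [193, 117], [277, 119], [275, 189]] c@z 37 [601. 129.]
blank 0.96 [194.7, 153.1, 76.6, 25.9] rect [[194, 170], [196, 151], [273, 160], [270, 179]] c@z 45 [562. 132.]
blank 0.83 [173.8, 266.4, 22.6, 54.4] rect [[169, 318], [180, 263], [193, 266], [182, 320]] c@z 45 [198. 287.]
blank 0.73 [141.8, 221.4, 52.9, 12.3] rect [[143, 223], [194, 218], [196, 231], [144, 237]] c@z 45 [382. 321.]
wheel 0.85 [327.9, 132.9, 44
[... 3248 characters left out ...]
]] c@z 30 [700. 101.]
tape 0.95 [239.8, 313.6, 23.5, 28.4] rect [[238, 314], [264, 314], [264, 341], [238, 341]] c@z 30 [695. 204.]
tape 0.5 [129.3, 136.9, 95.4, 118.4] rect [[108, 194], [166, 133], [247, 211], [188, 271]] c@z 30 [ 532. -164.]
screwdriver 0.98 [249.8, 210.7, 55.9, 40.5] rect [[246, 213], [251, 206], [309, 247], [304, 254]] c@z 30 [444. 107.]
offcut 0.92 [97.2, 220.9, 35.7, 36.1] rect [[95, 234], [110, 220], [132, 243], [118, 257]] c@z 30 [ 714. -223.]
scraper 0.52 [188.1, 154.5, 28.7, 25.7] rect [[184, 159], [191, 152], [215, 176], [208, 183]] c@z 30 [ 403. -193.]
scraper 0.27 [141.9, 247.5, 26.3, 37.1] rect [[138, 251], [157, 245], [169, 282], [151, 288]] c@z 30 [713. -84.]
```

Run:
```python
import cv2,numpy as np
a=cv2.imread("pics/top.png")[90:240,180:390];b=cv2.imread("pics/scene.png")[130:350,90:320]
cv2.imwrite("pics/tc.png",cv2.resize(a,None,fx=3.8,fy=3.8,interpolation=2))
cv2.imwrite("pics/sc.png",cv2.resize(b,None,fx=2.7,fy=2.7,interpolation=2))
```

```text
(no output)
```

View pics/tc.png

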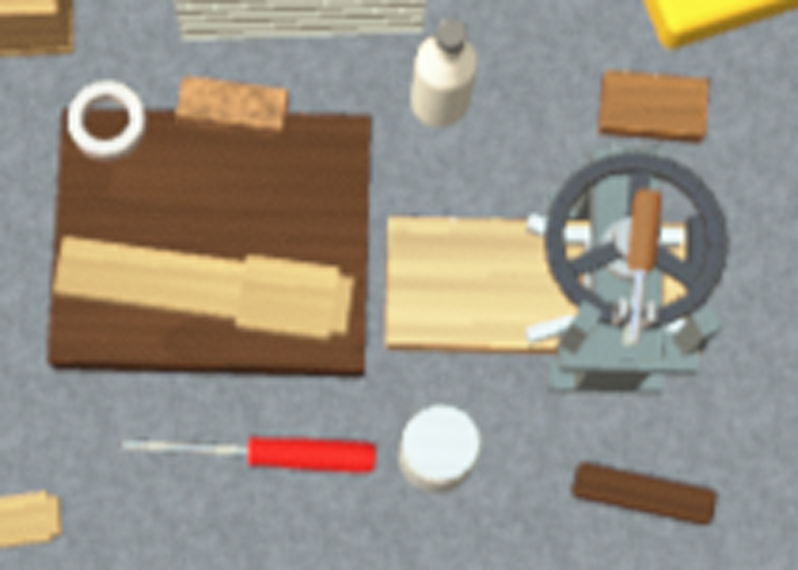

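View pics/sc.png

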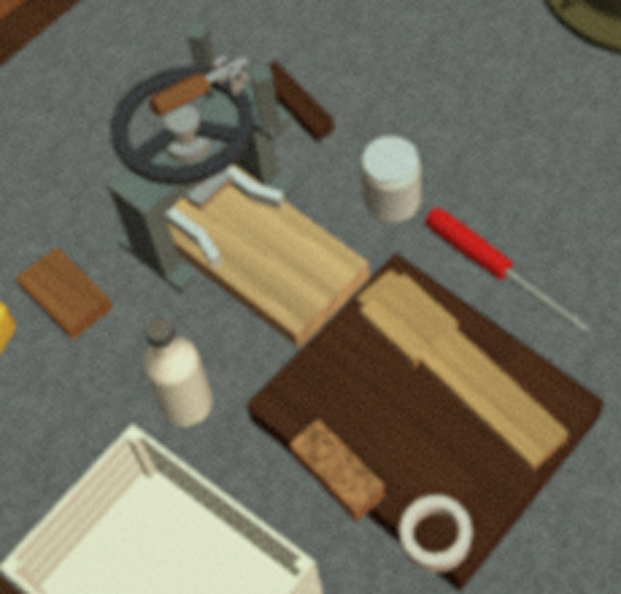

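```bash
cat >> h.py <<'E'
def ld(n): 
    d=np.load(n+".npz");return {k:d[k] for k in d}
E
python3 - <<'E'
from h import *
p=ld("top");q=ld("scene")
T=lambda x,y,z:ray(p,(179.9+x/3.8,89.9+y/3.8),z)[:2].round(1)
S=lambda x,y,z:ray(q,(89.8+x/2.7,129.8+y/2.7),z)[:2].round(1)
print("bed top",T(387,217,30),T(386,348,30),"scene",S(370,267,30),S(301,342,30))
print("infeed",[T(*a,37) for a in [(63,108),(372,115),(365,370),(50,365)]],[S(*a,37) for a in[(399,256),(603,404),(250,408)]])
print("blank top tail",T(63,237,53),T(54,292,53),"nose",T(353,276,53),T(347,333,53),"paddle",T(246,256,53),T(236,326,53))
print("blank scene tail",S(568,436,53),S(537,466,53),"nose",S(402,273,53),S(362,300,53))
print("offcut etc glue",S(187,420,0),"varnish",T(440,445,75))
print("handle", T(634,340,186),T(647,190,190),S(243,65,186),S(155,108,190))
print("end wheel", T(637,240,158),S(182,125,158))
E
```

```text
bed top [617.3 -14.8] [510.5  -9.9] scene [518.7  -3.5] [621.4  -5.7]
infeed [array([715.3, 242.8]), array([700.6,  -5.7]), array([492. ,   7.4]), array([504.1, 253.5])] [array([495.3,  14.5]), array([511.6, 258.2]), array([701.9,   2.4])]
blank top tail [603.  240.6] [558.8 247.8] nose [563.7  14.4] [518.4  20.6] paddle [582.7  97.4] [526.8 106.4]
blank scene tail [562.9 251.6] [601.9 244.8] nose [516.3  34.4] [561.8  21.7]
offcut etc glue [735.3 -51.5] varnish [425. -46.]
handle [ 477.  -176.8] [ 583.8 -192.3] [ 485.4 -170.1] [ 572.4 -198. ]
end wheel [ 556.4 -188.7] [ 557.4 -186.3]
```

```bash
cat >> h.py <<'E'
from scipy.spatial.transform import Rotation as Ro
P=np.array([557.5,-185,0]);YAW=-0.053
def press(x,y,z,yaw=None,P0=None):
    yaw=YAW if yaw is None else yaw; P0=P if P0 is None else P0
    return P0+np.array([x*np.cos(yaw)-y*np.sin(yaw),x*np.sin(yaw)+y*np.cos(yaw),z])
def down(a): return np.array([[-np.sin(a),np.cos(a),0],[np.cos(a),np.sin(a),0],[0,0,-1]])
def plan(pos,R,n,s=None,show=True):
    s=s or r.get_state();R0=np.array(s["ee_rot"]);p0=np.array(s["tcp_pos"])
    rv=Ro.from_matrix(R0.T@R).as_rotvec();d=(np.array(pos)-p0)/n
    rows=[np.r_[Ro.from_matrix(R0@Ro.from_rotvec(rv*i/n).as_matrix()).inv().apply(d)/10,rv/n] for i in range(n)]
    if show:
        for w in rows: print(w.round(2)[:3].tolist(),w.round(3)[3:].tolist())
    return rows
E
python3 -c "
from h import *
plan([575,212,140],down(-.176),10)"
```

```text
[-4.22, -1.06, 0.91] [-0.0, 0.0, 0.129]
[-4.32, -0.51, 0.91] [-0.0, 0.0, 0.129]
[-4.35, 0.05, 0.91] [-0.0, 0.0, 0.129]
[-4.31, 0.61, 0.91] [-0.0, 0.0, 0.129]
[-4.19, 1.16, 0.91] [-0.0, 0.0, 0.129]
[-4.01, 1.69, 0.91] [-0.0, 0.0, 0.129]
[-3.76, 2.19, 0.91] [-0.0, 0.0, 0.129]
[-3.45, 2.66, 0.91] [-0.0, 0.0, 0.129]
[-3.08, 3.08, 0.91] [-0.0, 0.0, 0.129]
[-2.65, 3.45, 0.91] [-0.0, 0.0, 0.129]
```

```bash
python3 -m jog '[[-1,-4.22,-1.06,0.91,0,0,0.129],[-1,-4.32,-0.51,0.91,0,0,0.129],[-1,-4.35,0.05,0.91,0,0,0.129],[-1,-4.31,0.61,0.91,0,0,0.129],[-1,-4.19,1.16,0.91,0,0,0.129],[-1,-4.01,1.69,0.91,0,0,0.129],[-1,-3.76,2.19,0.91,0,0,0.129],[-1,-3.45,2.66,0.91,0,0,0.129],[-1,-3.08,3.08,0.91,0,0,0.129],[-1,-2.65,3.45,0.91,0,0,0.129],[-1,0,0,0,0,0,0]]' 40
python3 - <<'E'
from h import *
s=r.get_state();p=wristcam(viewer.get_image("wrist"),s)
print(s["tcp_pos"],np.round(s["ee_rot"],3).tolist(),np.round(s["joints"],2), p["fov_y"],np.round(p["T_tool_cam"],2).tolist())
for th in ["blank","press","sanding_block","infeed"]:
    for m in viewer.masks_of(th,p)[:2]:
        ys,xs=np.nonzero(m["mask"]);print(th,m["p"],m["bbox"])
        if th=="blank":
            bp=cv2.boxPoints(cv2.minAreaRect(np.c_[xs,ys].astype(np.float32)));print([ray(p,b,53).round(1)[:2] for b in bp])
cv2.imwrite("pics/w1.png",p["pixels"]); np.savez("w1.npz",R=p["R"],t=p["t"],fov_y=p["fov_y"],cx=p["cx"],cy=p["cy"])
E
```

```text
time_s: 2.78
tcp_pos: [576.0, 209.6, 139.2]
ee_rot: [[0.18, 0.984, -0.001], [0.984, -0.18, -0.001], [-0.001, -0.001, -1.0]]
wrist_force: [-0.7, -0.2, 0.8]
grip_width: 1.001
grip_force: 0.0
[576.0024998  209.5869323  139.15654334] [[0.18, 0.984, -0.001], [0.984, -0.18, -0.001], [-0.001, -0.001, -1.0]] [ 0.29  0.52  1.43 -0.    1.19  0.47] 70.51096099341318 [[0.0, -0.95, -0.33, 83.78], [1.0, -0.0, 0.0, -0.09], [-0.0, -0.33, 0.95, -142.61], [0.0, 0.0, 0.0, 1.0]]
blank 0.61 [227.0, 155.7, 55.7, 179.8]
[array([560.2, 253.6]), array([604.4, 245.5]), array([573.6,  42.6]), array([516.5,  53.1])]
sanding_block 0.77 [376.0, 227.1, 60.3, 79.3]
infeed 0.68 [228.7, 154.8, 54.7, 179.3]
infeed 0.66 [171.7, 123.0, 233.7, 220.8]
```

View pics/w1.png

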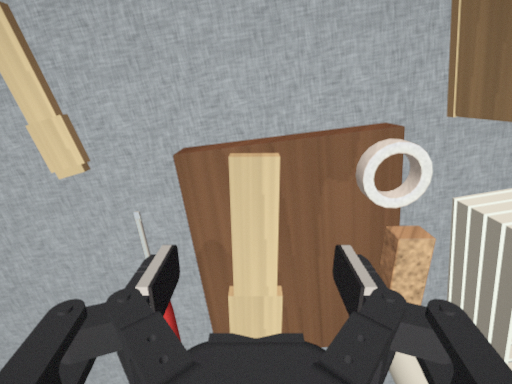

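```bash
python3 -m jog '[[-1,0,0,3,0,0,0],[-1,0,0,3,0,0,0],[-1,0,0,2.5,0,0,0],[-1,0,0,1.45,0,0,0],[-1,0,0,0,0,0,0],[1,0,0,0,0,0,0],[1,0,0,0,0,0,0],[1,0,0,0,0,0,0],[1,0,0,0,0,0,0],[1,0,0,0,0,0,0],[1,0,0,0,0,0,0],[1,0,0,0,0,0,0],[1,0,0,0,0,0,0]]' 40
```

```text
time_s: 4.65
tcp_pos: [575.2, 211.8, 41.9]
ee_rot: [[0.176, 0.984, 0.001], [0.984, -0.176, 0.001], [0.001, 0.001, -1.0]]
wrist_force: [-1.4, 0.8, 4.8]
grip_width: 0.509
grip_force: 41.1
```

Run:
```python
from h import *
p=ld("top");q=ld("scene")
T=lambda x,y,z:ray(p,(179.9+x/3.8,89.9+y/3.8),z)[:2].round(1)
S=lambda x,y,z:ray(q,(89.8+x/2.7,129.8+y/2.7),z)[:2].round(1)
print("mouth model",press(0,65,48)[:2],"top",T(532,216,48),T(526,330,48),"scene",S(213,256,48),S(282,198,48))
s=r.get_state();print(s["tcp_pos"])
plan([572,87.6,41.5],down(YAW),8)
```

```text
mouth model [ 560.94338739 -120.09127113] top [ 608.9 -127.9] [ 517.3 -118.3] scene [ 606.  -126.1] [ 515.2 -116. ]
[575.22055504 211.82400829  41.89613407]
[-1.54, 0.23, 0.0] [0.0, -0.0, -0.016]
[-1.54, 0.21, 0.0] [0.0, -0.0, -0.016]
[-1.54, 0.19, 0.0] [0.0, -0.0, -0.016]
[-1.54, 0.16, 0.0] [0.0, -0.0, -0.016]
[-1.55, 0.14, 0.0] [0.0, -0.0, -0.016]
[-1.55, 0.11, 0.0] [0.0, -0.0, -0.016]
[-1.55, 0.09, 0.0] [0.0, -0.0, -0.016]
[-1.55, 0.07, 0.0] [0.0, -0.0, -0.016]
```

```bash
sed -i 's/^P=.*;YAW/P=np.array([558,-186,0]);YAW/' h.py; python3 -m jog '[[1,0,0,-0.15,0,0,0],[1,-1.54,0.23,0,0,0,-0.016],[1,-1.54,0.21,0,0,0,-0.016],[1,-1.54,0.19,0,0,0,-0.016],[1,-1.54,0.16,0,0,0,-0.016],[1,-1.55,0.14,0,0,0,-0.016],[1,-1.55,0.11,0,0,0,-0.016],[1,-1.55,0.09,0,0,0,-0.016],[1,-1.55,0.07,0,0,0,-0.016],[1,0,0,0,0,0,0]]'
python3 - <<'E'
from h import *
p=viewer.get_image("top");q=viewer.get_image("scene")
for n,a in (("top",p),("scene",q)):
    for m in viewer.masks_of("blank",a)[:3]: print(n,m["p"],m["bbox"])
def mk(p,x0,y0,w,h,f):
    im=cv2.resize(np.ascontiguousarray(p["pixels"])[y0:y0+h,x0:x0+w],None,fx=f,fy=f,interpolation=2)
    for X in [press(0,-60,30),press(0,65,30),press(-36,65,30),press(36,65,30),press(-52,175,30),press(52,175,30),press(-31,35,48),press(31,35,48)]:
        u=(proj(p,X)-[x0,y0]+.5)*f; cv2.circle(im,tuple(int(v) for v in u),2,(0,0,255),-1)
    return im
a=mk(p,230,120,150,80,5.3);b=mk(q,110,140,200,150,3.5)
cv2.imwrite("pics/t2.png",a);cv2.imwrite("pics/s2.png",b)
s=r.get_state();print(np.round(s["tcp_pos"],1),np.round(s["wrist_force"],1),np.array(s["ee_rot"]).round(3).tolist())
E
```

```text
time_s: 5.9
tcp_pos: [571.8, 86.8, 42.4]
ee_rot: [[0.05, 0.999, 0.0], [0.999, -0.05, -0.0], [-0.0, 0.0, -1.0]]
wrist_force: [0.1, 0.2, -0.9]
grip_width: 0.501
grip_force: 40.7
top 0.81 [144.0, 219.3, 52.6, 17.8]
top 0.77 [273.6, 153.0, 40.8, 18.2]
scene 0.72 [360.9, 188.4, 41.3, 38.7]
scene 0.63 [333.9, 241.5, 59.9, 37.2]
scene 0.62 [179.9, 214.1, 81.2, 58.4]
[571.8  88.   42.3] [-0.2 -0.4 -1.1] [[0.049, 0.999, 0.0], [0.999, -0.049, 0.0], [0.0, 0.0, -1.0]]
```

View pics/t2.png

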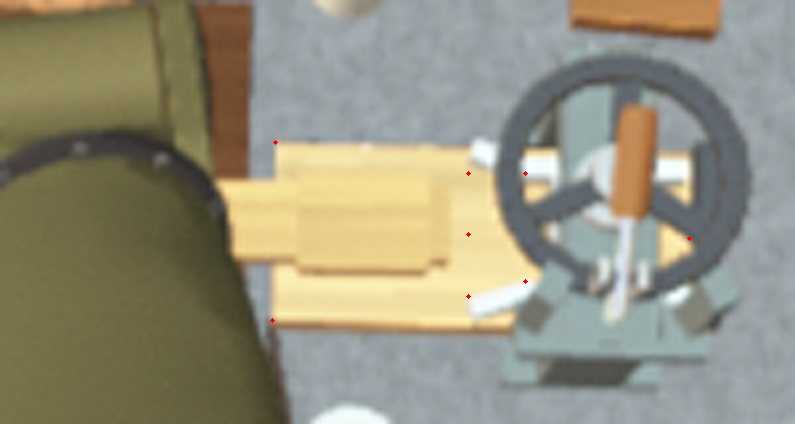

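View pics/s2.png

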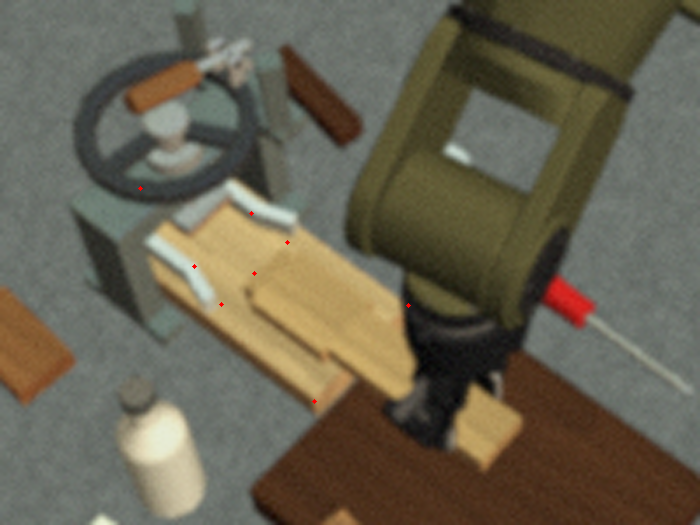

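```bash
python3 -m jog '[[1,-1.6,0,0,0,0,0],[1,-1.6,0,0,0,0,0],[1,-1.6,0,0,0,0,0],[1,-1.6,0,0,0,0,0],[1,-1.6,0,0,0,0,0],[1,-1.6,0,0,0,0,0],[1,-1.6,0,0,0,0,0],[1,-1.6,0,0,0,0,0],[1,0,0,0,0,0,0]]'
```

```text
time_s: 7.22
tcp_pos: [565.5, -41.5, 42.3]
ee_rot: [[0.05, 0.999, -0.0], [0.999, -0.05, -0.0], [-0.0, -0.0, -1.0]]
wrist_force: [-0.0, -0.7, -1.9]
grip_width: 0.504
grip_force: 40.8
```

```bash
python3 -m jog '[[1,0,0,0.25,0,0,0],[1,0,0,0.25,0,0,0],[1,0,0,0.2,0,0,0],[1,0,0,0,0,0,0]]'; python3 -m jog '[[1,-0.4,0,0,0,0,0],[1,-0.4,0,0,0,0,0],[1,0,0,0,0,0,0]]'
```

```text
time_s: 7.72
tcp_pos: [565.5, -40.2, 35.2]
ee_rot: [[0.049, 0.999, -0.0], [0.999, -0.049, -0.0], [-0.0, -0.0, -1.0]]
wrist_force: [0.3, -0.6, -1.9]
grip_width: 0.499
grip_force: 40.8
time_s: 8.1
tcp_pos: [565.1, -48.8, 35.3]
ee_rot: [[0.05, 0.999, 0.0], [0.999, -0.05, -0.0], [-0.0, 0.0, -1.0]]
wrist_force: [-0.2, -0.1, -2.1]
grip_width: 0.502
grip_force: 40.8
```

```bash
for i in 1 2 3; do :; done; python3 -m jog '[[1,-0.2,0,0.1,0,0,0],[1,-0.2,0,0,0,0,0],[1,0,0,0,0,0,0]]'; python3 -m jog '[[1,-0.2,0,0.05,0,0,0],[1,0,0,0,0,0,0]]'
```

```text
time_s: 8.48
tcp_pos: [565.4, -51.2, 34.9]
ee_rot: [[0.049, 0.999, 0.001], [0.999, -0.049, 0.002], [0.002, 0.001, -1.0]]
wrist_force: [0.7, 9.6, 4.4]
grip_width: 0.5
grip_force: 41.5
time_s: 8.72
tcp_pos: [565.5, -51.4, 34.9]
ee_rot: [[0.048, 0.999, 0.002], [0.999, -0.049, 0.004], [0.004, 0.001, -1.0]]
wrist_force: [-0.7, 25.5, 10.6]
grip_width: 0.505
grip_force: 42.2
```

```bash
python3 -m jog '[[1,0.2,0,-0.05,0,0,0],[1,0,0,0,0,0,0],[-1,0,0,0,0,0,0],[-1,0,0,0,0,0,0],[-1,0,0,0,0,0,0],[-1,0,0,0,0,0,0],[-1,0,0,-2,0,0,0],[-1,0,0,-4,0,0,0],[-1,3,0,-6,0,0,0],[-1,5,0,-5,0,0,0],[-1,5,0,-4,0,0,0],[-1,0,0,0,0,0,0]]'
python3 - <<'E'
from h import *
p=viewer.get_image("top");q=viewer.get_image("scene")
for n,a in (("top",p),("scene",q)):
    for m in viewer.masks_of("blank",a)[:3]: print(n,m["p"],m["bbox"])
    for m in viewer.masks_of("handle",a)[:2]: print(n,"handle",m["p"],m["bbox"])
def mk(p,x0,y0,w,h,f):
    im=cv2.resize(np.ascontiguousarray(p["pixels"])[y0:y0+h,x0:x0+w],None,fx=f,fy=f,interpolation=2)
    for X in [press(-22,170,46),press(22,170,46),press(-28,25,46),press(28,25,46)]:
        u=(proj(p,X)-[x0,y0]+.5)*f; cv2.circle(im,tuple(int(v) for v in u),1,(0,0,255),-1)
    for X in [press(0,0,168),press(-60,0,186),press(-79,0,186)]:
        u=(proj(p,X)-[x0,y0]+.5)*f; cv2.circle(im,tuple(int(v) for v in u),2,(255,0,0),-1)
    return im
a=mk(p,260,120,120,80,5);b=mk(q,115,140,120,140,4)
h=max(a.shape[0],b.shape[0]);c=np.zeros((560,600,3),np.uint8);
a=cv2.resize(a,(400,267));b=cv2.resize(b,(400,467))
im=np.zeros((467,800,3),np.uint8);im[:267,:400]=a;im[:467,400:]=b
cv2.imwrite("pics/c3.png",im)
s=r.get_state();print(np.round(s["tcp_pos"],1))
E
```

```text
time_s: 10.22
tcp_pos: [571.6, 71.1, 236.7]
ee_rot: [[0.046, 0.999, 0.006], [0.999, -0.046, 0.001], [0.001, 0.005, -1.0]]
wrist_force: [-0.8, -1.1, -1.1]
grip_width: 1.001
grip_force: 0.0
top 0.7 [142.6, 222.0, 53.8, 13.9]
top 0.7 [179.3, 264.9, 15.3, 29.5]
top 0.65 [283.3, 155.8, 73.1, 14.7]
top handle 0.49 [350.7, 136.4, 3.6, 43.3]
top handle 0.47 [335.2, 107.4, 34.2, 19.0]
scene 0.79 [152.4, 198.9, 66.5, 45.8]
scene 0.71 [334.9, 243.1, 57.5, 36.1]
scene 0.6 [360.6, 187.0, 42.7, 36.8]
scene handle 0.72 [143.9, 152.6, 37.5, 18.8]
[570.6  67.4 232.3]
```

View pics/c3.png

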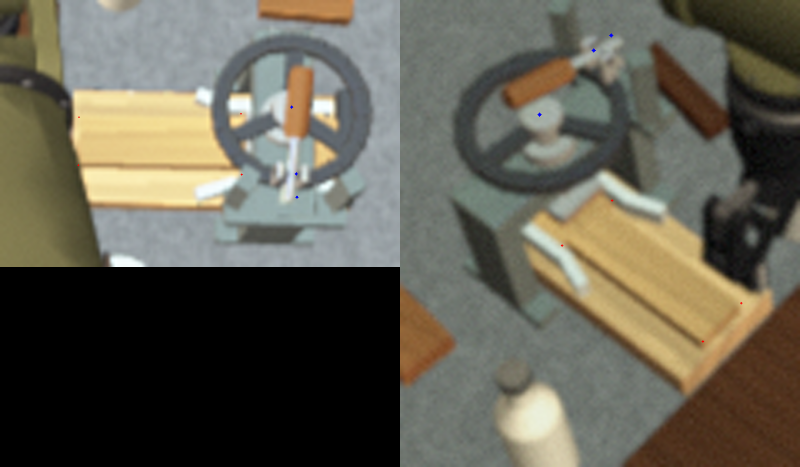

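Run:
```python
from h import *
p=ld("top");q=ld("scene")
def tri(a,b):
    A=[];B=[]
    for c,uv in((p,(179.9+a[0]/3.8,89.9+a[1]/3.8)),(q,(89.8+b[0]/2.7,129.8+b[1]/2.7))):
        R=np.array(c["R"]);t=np.array(c["t"]);f=cam(c);d=R.T@np.array([(uv[0]-c["cx"])/f,(uv[1]-c["cy"])/f,1]);d/=np.linalg.norm(d);o=-R.T@t
        M=np.eye(3)-np.outer(d,d);A.append(M);B.append(M@o)
    return np.linalg.lstsq(np.vstack(A),np.hstack(B),rcond=None)[0].round(1)
print("tip",tri((647,190),(155,108)),"tail",tri((629,342),(245,62)),"sleeve end near hinge",tri((640,270),(209,80)))
plan([548,-187,285],down(1.40),10)
```

```text
tip [ 579.1 -189.1  203.9] tail [ 477.4 -174.9  179.2] sleeve end near hinge [ 523.  -180.3  194.9]
[-2.55, -0.1, -0.53] [-0.0, -0.0, -0.145]
[-2.51, -0.47, -0.53] [-0.0, -0.0, -0.145]
[-2.42, -0.82, -0.53] [-0.0, -0.0, -0.145]
[-2.27, -1.17, -0.53] [-0.0, -0.0, -0.145]
[-2.08, -1.48, -0.53] [-0.0, -0.0, -0.145]
[-1.85, -1.77, -0.53] [-0.0, -0.0, -0.145]
[-1.57, -2.01, -0.53] [-0.0, -0.0, -0.145]
[-1.26, -2.22, -0.53] [-0.0, -0.0, -0.145]
[-0.93, -2.38, -0.53] [-0.0, -0.0, -0.145]
[-0.58, -2.49, -0.53] [-0.0, -0.0, -0.145]
```

```bash
python3 -m jog '[[-1,-2.55,-0.1,-0.53,0,0,-0.145],[-1,-2.51,-0.47,-0.53,0,0,-0.145],[-1,-2.42,-0.82,-0.53,0,0,-0.145],[-1,-2.27,-1.17,-0.53,0,0,-0.145],[-1,-2.08,-1.48,-0.53,0,0,-0.145],[-1,-1.85,-1.77,-0.53,0,0,-0.145],[-1,-1.57,-2.01,-0.53,0,0,-0.145],[-1,-1.26,-2.22,-0.53,0,0,-0.145],[-1,-0.93,-2.38,-0.53,0,0,-0.145],[-1,-0.58,-2.49,-0.53,0,0,-0.145],[-1,0,0,0,0,0,0],[-1,0,0,0,0,0,0]]' 40
python3 - <<'E'
from h import *
s=r.get_state();p=wristcam(viewer.get_image("wrist"),s)
print(np.round(s["tcp_pos"],1),np.round(s["joints"],2))
for th in ["handle","handle_grip","wheel"]:
    for m in viewer.masks_of(th,p)[:2]:
        ys,xs=np.nonzero(m["mask"]);print(th,m["p"],m["bbox"])
        rc=cv2.minAreaRect(np.c_[xs,ys].astype(np.float32));print(cv2.boxPoints(rc).round().tolist())
im=np.ascontiguousarray(p["pixels"])
d=-0.139
for t in (0.,29,58,85):
    X=press(-60,0,186)  # nominal hinge
    c=P+[0,0,186]; u=np.array([np.cos(d),np.sin(d),0])
    X=c-60*u+t*(u*np.cos(.2)+np.array([0,0,np.sin(.2)])); print(t,X.round(1),proj(p,X).round())
    cv2.circle(im,tuple(int(v) for v in proj(p,X)),2,(0,255,0),-1)
cv2.circle(im,tuple(int(v) for v in proj(p,P+[0,0,168])),2,(255,0,0),-1)
cv2.imwrite("pics/w2.png",im); np.savez("w2.npz",R=p["R"],t=p["t"],fov_y=p["fov_y"],cx=p["cx"],cy=p["cy"])
E
```

```text
time_s: 12.02
tcp_pos: [548.3, -185.9, 285.8]
ee_rot: [[-0.985, 0.172, -0.001], [0.172, 0.985, 0.001], [0.001, 0.0, -1.0]]
wrist_force: [0.2, 1.1, 0.0]
grip_width: 1.001
grip_force: 0.0
[ 548.3 -185.9  285.8] [-0.39  0.33  1.35  0.    1.46 -1.79]
handle 0.66 [193.3, 111.0, 126.0, 134.0]
[[170.0, 186.0], [256.0, 100.0], [342.0, 186.0], [256.0, 272.0]]
handle 0.6 [376.3, 27.0, 134.7, 24.7]
[[375.0, 34.0], [510.0, 20.0], [512.0, 42.0], [377.0, 55.0]]
handle_grip 0.9 [242.0, 112.1, 25.2, 121.5]
[[241.0, 110.0], [264.0, 110.0], [268.0, 231.0], [245.0, 232.0]]
handle_grip 0.35 [184.0, 93.4, 192.9, 153.0]
[[181.0, 109.0], [371.0, 86.0], [388.0, 231.0], [198.0, 254.0]]
wheel 0.6 [194.4, 111.5, 126.4, 135.8]
[[168.0, 186.0], [256.0, 98.0], [344.0, 186.0], [256.0, 274.0]]
wheel 0.57 [183.2, 96.7, 192.2, 151.3]
[[182.0, 109.0], [370.0, 86.0], [388.0, 231.0], [200.0, 254.0]]
0.0 [ 498.6 -177.7  186. ] [256. 137.]
29 [ 526.7 -181.6  191.8] [257. 170.]
58 [ 554.9 -185.6  197.5] [258. 202.]
85 [ 581.1 -189.2  202.9] [259. 231.]
```

View pics/w2.png

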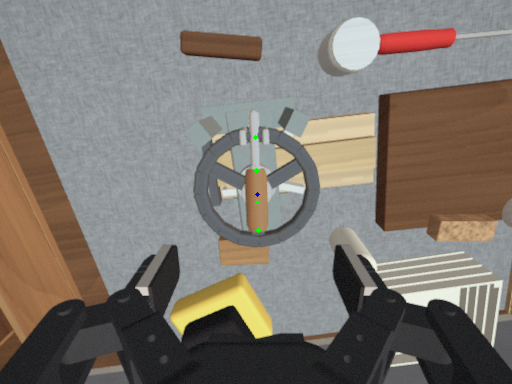

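```bash
python3 -m jog '[[-1,-0.67,0.05,3,0,0,-0.03],[-1,0,0,3,0,0,0],[-1,0,0,3,0,0,0],[-1,0,0,1.7,0,0,0],[-1,0,0,0,0,0,0],[1,0,0,0,0,0,0],[1,0,0,0,0,0,0],[1,0,0,0,0,0,0],[1,0,0,0,0,0,0],[1,0,0,0,0,0,0],[1,0,0,0,0,0,0],[1,0,0,0,0,0,0],[1,0,0,0,0,0,0],[1,0,0,0,0,0,0]]' 30
```

```text
time_s: 13.98
tcp_pos: [555.3, -186.7, 179.5]
ee_rot: [[-0.99, 0.139, 0.0], [0.139, 0.99, -0.0], [-0.0, -0.0, -1.0]]
wrist_force: [2.7, -0.2, 2.6]
grip_width: 0.218
grip_force: 29.3
```

```bash
python3 -m jog '[[1,0.34,0,-1.11,0,0,0],[1,0.55,0,-1.01,0,0,0],[1,0.75,0,-0.89,0,0,0],[1,0.91,0,-0.72,0,0,0],[1,0,0,0,0,0,0]]';python3 -m jog '[[1,1.03,0,-0.53,0,0,0],[1,0.55,0,-0.17,0,0,0],[1,0.56,0,-0.14,0,0,0],[1,0,0,0,0,0,0]]'
```

```text
time_s: 14.6
tcp_pos: [529.2, -183.1, 217.2]
ee_rot: [[-0.99, 0.14, -0.0], [0.14, 0.99, -0.0], [0.0, -0.0, -1.0]]
wrist_force: [-1.7, -0.2, -2.4]
grip_width: 0.219
grip_force: 31.0
time_s: 15.1
tcp_pos: [508.8, -180.2, 225.7]
ee_rot: [[-0.99, 0.139, 0.001], [0.139, 0.99, -0.001], [-0.001, -0.0, -1.0]]
wrist_force: [1.5, -1.8, 1.6]
grip_width: 0.223
grip_force: 29.7
```

```bash
python3 -m jog '[[1,0.5,0,-0.07,0,0,0],[1,0.5,0,0,0,0,0],[1,0.1,0,0,0,0,0],[1,0,0,0,0,0,0]]';python3 -m jog '[[1,0.25,0,0,0,0,0],[1,0,0,0,0,0,0],[1,0,0,0,0,0,0]]'
```

```text
time_s: 15.6
tcp_pos: [498.6, -178.8, 226.7]
ee_rot: [[-0.99, 0.139, 0.003], [0.139, 0.99, -0.001], [-0.003, -0.001, -1.0]]
wrist_force: [5.7, -2.1, 3.0]
grip_width: 0.219
grip_force: 29.8
time_s: 15.98
tcp_pos: [496.0, -178.4, 226.6]
ee_rot: [[-0.99, 0.139, 0.002], [0.139, 0.99, -0.001], [-0.002, -0.0, -1.0]]
wrist_force: [5.1, -1.0, 7.0]
grip_width: 0.223
grip_force: 29.6
```

```bash
python3 -m jog '[[1,0.2,0,0,0,0,0],[1,0,0,0,0,0,0]]';python3 -m jog '[[1,0.2,0,0,0,0,0],[1,0,0,0,0,0,0]]'
```

```text
time_s: 16.23
tcp_pos: [493.9, -178.0, 226.6]
ee_rot: [[-0.99, 0.139, 0.002], [0.139, 0.99, -0.001], [-0.002, -0.0, -1.0]]
wrist_force: [4.5, -0.8, 5.7]
grip_width: 0.22
grip_force: 29.5
time_s: 16.48
tcp_pos: [492.0, -177.8, 226.4]
ee_rot: [[-0.99, 0.139, 0.002], [0.139, 0.99, -0.001], [-0.002, -0.0, -1.0]]
wrist_force: [5.5, -1.0, 3.8]
grip_width: 0.22
grip_force: 29.4
```

Run:
```python
from h import *
s=r.get_state();w=wristcam(viewer.get_image("wrist"),s);q=viewer.get_image("scene");t=viewer.get_image("top")
a=cv2.resize(q["pixels"][130:220,110:230],(600,450),interpolation=2)[:, :400] if 0 else cv2.resize(q["pixels"][120:220,115:215],(400,400),interpolation=2)
b=cv2.resize(w["pixels"][60:384,96:416],(400,405))[:400]
cv2.imwrite("pics/c4.png",np.hstack([a,b]))
for n,x in(("s",q),("w",w),("t",t)):
  for th in("handle","handle_grip","pawl"):
    for m in viewer.masks_of(th,x)[:2]:print(n,th,round(m["p"],2),m["bbox"])
```

```text
s handle 0.67 [133.4, 131.0, 90.6, 126.8]
w handle 0.69 [241.1, 208.3, 37.7, 125.9]
w handle_grip 0.64 [233.8, 207.9, 42.2, 125.2]
w handle_grip 0.26 [327.4, 71.7, 73.8, 54.3]
w pawl 0.8 [249.0, 193.1, 15.6, 14.1]
t handle 0.64 [224.9, 111.0, 32.7, 18.4]
t handle_grip 0.33 [194.9, 114.2, 24.0, 17.0]
t pawl 0.72 [283.4, 129.6, 55.7, 55.5]
t pawl 0.3 [199.6, 110.6, 16.5, 20.8]
```

View pics/c4.png

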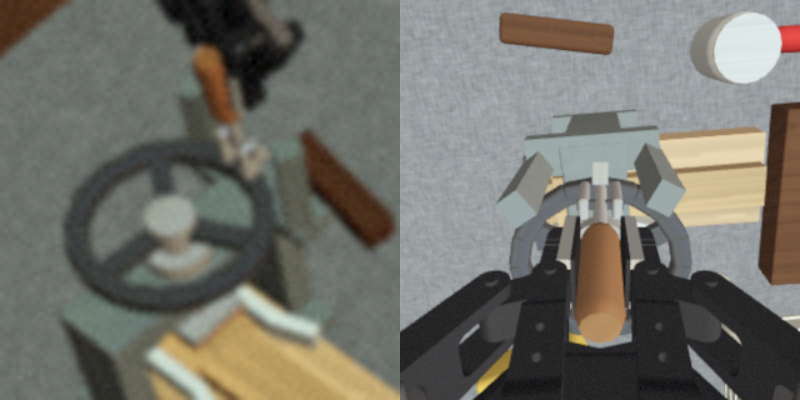

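Run:
```python
from h import *
s=r.get_state();w=wristcam(viewer.get_image("wrist"),s);q=viewer.get_image("scene")
d=-0.139;u=np.array([np.cos(d),np.sin(d),0]);H=P+[0,0,186]-60*u
for th in (1.2,1.35,1.5,1.6):
    print(th,[ (proj(w,H+t*(u*np.cos(th)+np.array([0,0,np.sin(th)]))).round(0)-[96,60]).__mul__(1.25).round().tolist() for t in(0,29,85)],[ ((proj(q,H+t*(u*np.cos(th)+np.array([0,0,np.sin(th)])))-[115,120])*4).round().tolist() for t in(0,29,85)])
print(np.round(s["tcp_pos"],1),np.round(s["moment"],2))
```

```text
1.2 [[202.0, 206.0], [202.0, 248.0], [202.0, 362.0]] [[236.0, 143.0], [217.0, 124.0], [177.0, 85.0]]
1.35 [[202.0, 206.0], [202.0, 241.0], [202.0, 348.0]] [[236.0, 143.0], [222.0, 119.0], [192.0, 69.0]]
1.5 [[202.0, 206.0], [202.0, 235.0], [204.0, 325.0]] [[236.0, 143.0], [227.0, 115.0], [208.0, 56.0]]
1.6 [[202.0, 206.0], [202.0, 230.0], [204.0, 306.0]] [[236.0, 143.0], [231.0, 112.0], [219.0, 48.0]]
[ 492.1 -177.8  226.5] [-0.35 -1.19 -0.01]
```

```bash
python3 -m jog '[[0.2,0,0,0,0,0,0],[0.2,0,0,0,0,0,0],[0.2,-0.6,0,0,0,0,0],[1,0,0,0,0,0,0],[1,0,0,0,0,0,0],[1,0,0,0,0,0,0],[1,0,0,0,0,0,0]]' 90;python3 -m jog '[[1,0.2,0,0,0,0,0],[1,0,0,0,0,0,0]]';python3 -m jog '[[1,0.2,0,0,0,0,0],[1,0,0,0,0,0,0]]'
```

```text
time_s: 18.05
tcp_pos: [497.5, -178.6, 225.9]
ee_rot: [[-0.99, 0.139, 0.0], [0.139, 0.99, -0.0], [-0.0, -0.0, -1.0]]
wrist_force: [2.9, -1.6, 0.6]
grip_width: 0.211
grip_force: 87.7
time_s: 18.3
tcp_pos: [496.4, -178.4, 226.0]
ee_rot: [[-0.99, 0.139, 0.003], [0.139, 0.99, -0.001], [-0.003, -0.0, -1.0]]
wrist_force: [10.7, -1.6, -3.6]
grip_width: 0.211
grip_force: 87.9
time_s: 18.55
tcp_pos: [493.7, -178.0, 226.0]
ee_rot: [[-0.99, 0.139, 0.001], [0.139, 0.99, -0.0], [-0.001, -0.0, -1.0]]
wrist_force: [4.7, -2.0, 0.8]
grip_width: 0.21
grip_force: 88.6
```

```bash
python3 -m jog '[[1,0.2,0,0,0,0,0],[1,0,0,0,0,0,0]]';python3 -m jog '[[1,0.2,0,0,0,0,0],[1,0,0,0,0,0,0]]';python3 - <<'E'
from h import *
s=r.get_state();w=wristcam(viewer.get_image("wrist"),s)
for th in("handle","handle_grip","pawl"):
    for m in viewer.masks_of(th,w)[:2]:print(th,round(m["p"],2),m["bbox"])
cv2.imwrite("pics/w5.png",cv2.resize(w["pixels"][160:360,156:356],(600,600),interpolation=2))
E
```

```text
time_s: 18.8
tcp_pos: [492.6, -177.9, 226.1]
ee_rot: [[-0.99, 0.139, 0.004], [0.139, 0.99, -0.001], [-0.004, -0.0, -1.0]]
wrist_force: [13.4, -1.8, -3.9]
grip_width: 0.209
grip_force: 88.3
time_s: 19.05
tcp_pos: [490.0, -177.4, 225.9]
ee_rot: [[-0.99, 0.139, 0.002], [0.139, 0.99, -0.0], [-0.002, 0.0, -1.0]]
wrist_force: [8.0, -0.9, -2.4]
grip_width: 0.209
grip_force: 88.7
handle 0.71 [237.3, 211.2, 41.9, 112.4]
handle_grip 0.73 [234.5, 211.2, 40.7, 114.6]
handle_grip 0.62 [212.7, 194.4, 177.6, 43.6]
pawl 0.73 [184.7, 190.8, 146.5, 141.4]
pawl 0.5 [248.5, 194.1, 14.4, 16.2]
```

View pics/w5.png

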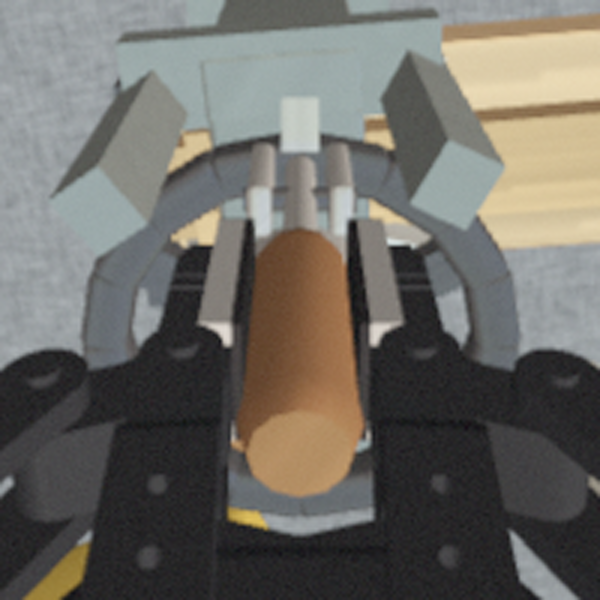

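Run:
```python
from h import *
s=r.get_state();w=wristcam(viewer.get_image("wrist"),s)
d=-0.139;u=np.array([np.cos(d),np.sin(d),0]);H=P+[0,0,186]-60*u
for th in (1.3,1.4,1.5,1.6):
    print(th,[ ((proj(w,H+t*(u*np.cos(th)+np.array([0,0,np.sin(th)])))-[156,160])*3).round().tolist() for t in(0,29,58,85)])
print(((proj(w,P+[0,0,168])-[156,160])*3).round())
```

```text
1.3 [[304.0, 205.0], [305.0, 295.0], [306.0, 413.0], [307.0, 560.0]]
1.4 [[304.0, 205.0], [305.0, 285.0], [306.0, 393.0], [307.0, 531.0]]
1.5 [[304.0, 205.0], [305.0, 275.0], [306.0, 369.0], [307.0, 494.0]]
1.6 [[304.0, 205.0], [305.0, 263.0], [306.0, 343.0], [307.0, 451.0]]
[304. 360.]
```

```bash
python3 -m jog '[[0.2,0,0,0,0,0,0],[0.2,0,0,0,0,0,0],[0.2,-0.8,0,0,0,0,0],[0.2,0,0,0,0,0,0],[1,0,0,0,0,0,0],[1,0,0,0,0,0,0],[1,0,0,0,0,0,0],[1,0,0,0,0,0,0]]' 60; python3 -m jog '[[1,-0.13,1.25,0,0,0,0],[1,-0.39,1.19,0,0,0,0],[1,-0.63,1.09,0,0,0,0],[1,0,0,0,0,0,0]]'
```

```text
time_s: 20.3
tcp_pos: [497.3, -178.6, 225.8]
ee_rot: [[-0.99, 0.139, 0.0], [0.139, 0.99, -0.0], [-0.0, -0.0, -1.0]]
wrist_force: [-0.0, -0.2, 0.1]
grip_width: 0.219
grip_force: 58.5
time_s: 20.8
tcp_pos: [514.5, -144.1, 225.8]
ee_rot: [[-0.99, 0.138, 0.001], [0.138, 0.99, 0.001], [-0.001, 0.001, -1.0]]
wrist_force: [1.7, 0.9, 1.0]
grip_width: 0.217
grip_force: 58.9
```

```bash
python3 -m jog '[[1,-0.84,0.93,0,0,0,0],[1,-1.01,0.74,0,0,0,0],[1,-1.15,0.51,0,0,0,0],[1,-1.22,0.26,0,0,0,0],[1,0,0,0,0,0,0]]'; python3 -m jog '[[1,-1.26,0,0,0,0,0],[1,-1.22,-0.26,0,0,0,0],[1,-1.15,-0.51,0,0,0,0],[1,-1.01,-0.74,0,0,0,0],[1,-0.84,-0.93,0,0,0,0],[1,-0.63,-1.09,0,0,0,0],[1,-0.39,-1.19,0,0,0,0],[1,-0.13,-1.25,0,0,0,0],[1,0,0,0,0,0,0]]'
```

```text
time_s: 21.42
tcp_pos: [560.0, -126.8, 225.8]
ee_rot: [[-0.99, 0.139, 0.001], [0.139, 0.99, 0.0], [-0.001, 0.0, -1.0]]
wrist_force: [2.4, 0.2, 3.5]
grip_width: 0.218
grip_force: 59.4
time_s: 22.55
tcp_pos: [615.9, -196.9, 225.9]
ee_rot: [[-0.99, 0.141, 0.0], [0.141, 0.99, -0.001], [-0.0, -0.001, -1.0]]
wrist_force: [0.4, -2.3, 2.3]
grip_width: 0.221
grip_force: 59.5
```

Low forces; the circle fits. Second half turn.

```bash
python3 -m jog '[[1,0.13,-1.25,0,0,0,0],[1,0.39,-1.19,0,0,0,0],[1,0.63,-1.09,0,0,0,0],[1,0.84,-0.93,0,0,0,0],[1,1.01,-0.74,0,0,0,0],[1,1.15,-0.51,0,0,0,0],[1,1.22,-0.26,0,0,0,0],[1,0,0,0,0,0,0]]'; python3 -m jog '[[1,1.26,0,0,0,0,0],[1,1.22,0.26,0,0,0,0],[1,1.15,0.51,0,0,0,0],[1,1.01,0.74,0,0,0,0],[1,0.84,0.93,0,0,0,0],[1,0.63,1.09,0,0,0,0],[1,0.39,1.19,0,0,0,0],[1,0.13,1.25,0,0,0,0],[1,0,0,0,0,0,0]]'
```

```text
time_s: 23.55
tcp_pos: [553.5, -246.8, 225.9]
ee_rot: [[-0.99, 0.14, -0.001], [0.14, 0.99, 0.0], [0.001, -0.0, -1.0]]
wrist_force: [-1.6, 2.4, 2.1]
grip_width: 0.215
grip_force: 59.5
time_s: 24.68
tcp_pos: [497.5, -177.2, 225.8]
ee_rot: [[-0.99, 0.138, -0.0], [0.138, 0.99, 0.001], [0.0, 0.001, -1.0]]
wrist_force: [-0.7, 1.0, 2.5]
grip_width: 0.214
grip_force: 59.6
```

```bash
python3 -m jog '[[1,-0.13,1.25,0,0,0,0],[1,-0.39,1.19,0,0,0,0],[1,-0.63,1.09,0,0,0,0],[1,-0.84,0.93,0,0,0,0],[1,-1.01,0.74,0,0,0,0],[1,-1.15,0.51,0,0,0,0],[1,-1.22,0.26,0,0,0,0],[1,0,0,0,0,0,0]]'; python3 -m jog '[[1,-0.63,0.03,0,0,0,0],[1,-0.63,-0.03,0,0,0,0],[1,0,0,0,0,0,0]]';  python3 -m jog '[[1,-0.61,-0.1,0,0,0,0],[1,0,0,0,0,0,0]]'
```

```text
time_s: 25.68
tcp_pos: [559.9, -126.8, 225.8]
ee_rot: [[-0.99, 0.139, 0.001], [0.139, 0.99, 0.0], [-0.001, 0.0, -1.0]]
wrist_force: [1.6, 0.6, 4.5]
grip_width: 0.219
grip_force: 60.0
time_s: 26.05
tcp_pos: [571.9, -128.7, 225.8]
ee_rot: [[-0.99, 0.139, 0.001], [0.139, 0.99, 0.0], [-0.001, 0.0, -1.0]]
wrist_force: [0.7, 0.9, 3.7]
grip_width: 0.216
grip_force: 59.9
time_s: 26.3
tcp_pos: [577.7, -130.6, 225.8]
ee_rot: [[-0.99, 0.139, 0.001], [0.139, 0.99, 0.0], [-0.001, 0.0, -1.0]]
wrist_force: [2.7, 0.5, 3.2]
grip_width: 0.219
grip_force: 59.9
```

```bash
python3 -m jog '[[1,-0.29,-0.07,0,0,0,0],[1,0,0,0,0,0,0]]';  python3 -m jog '[[1,-0.29,-0.08,0,0,0,0],[1,0,0,0,0,0,0]]'; python3 -m jog '[[1,-0.28,-0.1,0,0,0,0],[1,0,0,0,0,0,0]]'
```

```text
time_s: 26.55
tcp_pos: [580.2, -131.6, 225.8]
ee_rot: [[-0.99, 0.139, 0.0], [0.139, 0.99, 0.0], [-0.0, 0.0, -1.0]]
wrist_force: [0.0, 1.5, 2.5]
grip_width: 0.222
grip_force: 59.9
time_s: 26.8
tcp_pos: [581.6, -132.1, 225.7]
ee_rot: [[-0.99, 0.139, -0.004], [0.139, 0.99, 0.002], [0.004, 0.001, -1.0]]
wrist_force: [-13.5, 8.5, 8.2]
grip_width: 0.22
grip_force: 60.7
time_s: 27.05
tcp_pos: [583.8, -132.8, 225.5]
ee_rot: [[-0.99, 0.139, -0.005], [0.139, 0.99, 0.003], [0.006, 0.002, -1.0]]
wrist_force: [-17.3, 11.6, 9.3]
grip_width: 0.216
grip_force: 60.9
```

```bash
python3 -m jog '[[0,0,0,0,0,0,0],[-0.3,0,0,0,0,0,0],[-1,0,0,0,0,0,0],[-1,0,0,0,0,0,0],[-1,0,0,-3,0,0,0],[-1,0,0,-5,0,0,0],[-1,0,0,-5,0,0,0],[-1,5,0,-3,0,0,0],[-1,6,0,0,0,0,0],[-1,6,0,0,0,0,0],[-1,6,0,0,0,0,0],[-1,6,0,0,0,0,0],[-1,0,0,0,0,0,0]]'
python3 - <<'E'
from h import *
q=viewer.get_image("scene");t=viewer.get_image("top")
a=cv2.resize(q["pixels"][120:290,100:260],(565,600),interpolation=2)
b=cv2.resize(t["pixels"][110:230,270:390],(235,235),interpolation=2)
im=np.zeros((600,800,3),np.uint8);im[:,:565]=a;im[:235,565:]=b
cv2.imwrite("pics/f.png",im)
c=P+[0,0,186]
for w in(7.9,8.2):
  ph=np.pi+YAW-w;H=c+60*np.array([np.cos(ph),np.sin(ph),0]);print(w,[((proj(q,H+[0,0,k])-[100,120])*3.53).round() for k in(0,85)])
for X in(press(-22,170,46),press(22,170,46)):print(((proj(q,X)-[100,120])*3.53).round())
for th in["glue","varnish","sanding_block","tape","screwdriver","offcut","scraper"]:
    print(th,[m["bbox"] for m in viewer.masks_of(th,q)[:1]])
E
```

```text
time_s: 28.68
tcp_pos: [296.0, -93.3, 387.2]
ee_rot: [[-0.99, 0.14, 0.005], [0.14, 0.99, -0.002], [-0.005, -0.002, -1.0]]
wrist_force: [0.6, -0.2, -0.4]
grip_width: 0.996
grip_force: 0.0
7.9 [array([254., 221.]), array([235., 141.])]
8.2 [array([232., 234.]), array([211., 155.])]
[412. 389.]
[372. 430.]
glue [[142.1, 248.0, 24.6, 38.5]]
varnish [[223.7, 178.9, 24.6, 32.4]]
sanding_block [[199.1, 287.6, 33.1, 30.6]]
tape [[237.6, 314.8, 27.8, 26.6]]
screwdriver [[247.6, 207.0, 59.3, 41.9]]
offcut [[161.6, 200.0, 57.7, 42.0]]
scraper [[128.0, 139.2, 100.5, 116.8]]
```

View pics/f.png

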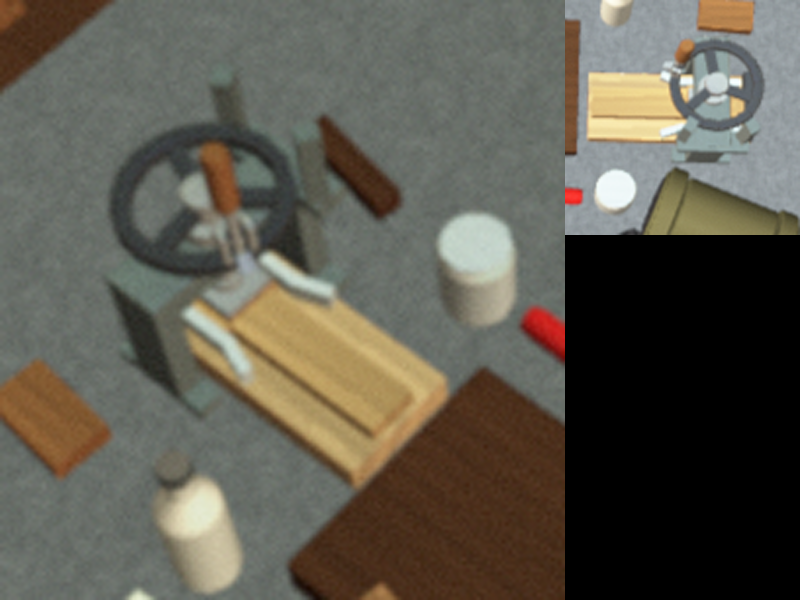

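```bash
python3 -c "
from rig import r
print(r.finish_job())"
```

```text
the job is handed in; nothing more can be done
None
```

The job is handed in, with no verdict returned: the blank is flat in the press against the end stop, the crank handle is upright and latched as far as the last images show, and the wheel is wound to its stop (about 8.2 rad). The arm has let go and moved clear at about 28.7 s, and the other things on the bench appear undisturbed.

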